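# Roll a round bar into the V-rest and set it against the end stop

## Robot

A 6-joint arm with a two-finger parallel gripper is mounted at the origin on the work surface. World frame = base frame: x ahead of the robot, y to its left, z up, the work surface at z = 0. Lengths are in m, angles in rad, forces in N, time in s.
With the tool pointing down it reaches from about 0.425 to 0.95 m from the base axis. Payload 3.5 kg.
Tool frame: the origin (TCP) lies between the finger pads; the fingertips stand 14 mm ahead of it and the grasp point (between the pads) lies 5 mm behind it (ctrl.tip_extent is the distance from the TCP to the fingertips, in m); x points along the fingers, z is the direction in which the jaws open and shut, and the axes are right-handed (so a half turn about x gives the same grasp; the last joint's range is limited). The gripper opens to 85 mm and grips with 20 to 120 N. Pads are 22 mm wide; open, the fingers measure 114 mm over their backs; the gripper's body (76 mm by 85 mm) begins 54 mm behind the grasp point. The pads swing forward as they close: fully open they stand 13 mm farther back than shut.
Start: joints at [-1.315, 0.286, 1.577, -0, 1.279, -0.15], TCP at [0.266, -0.62, 0.245] pointing down, gripper open.
Joint ranges: [-2.77, 2.77], [-0.9, 2.22], [0.21, 2.48], [-1.53, 4.67], [0.24, 2.81], [-2.84, 2.84]. Speed limits (rad/s): [2.79, 2.79, 3.14, 3.14, 3.14, 3.14].

## Interface

Orientations are given as a unit quaternion [x, y, z, w].
In Python, from plant import ctrl gives the robot as it stands.
- The arm moves only by the tool move_arm, never from a script. Its argument "commands" is one flat list of numbers, 4 for each row, row after row: the shift along the tool's x, y, z in units of 25 mm (1.0 is 25 mm), then the turn about the tool's x in units of 5 degrees (1.0 is 5 degrees). A call has 1 to 20 rows; each row shifts and turns the commanded pose from where the row before left it, along the tool's axes as they then stand; what a row does not reach is not made up. A row lasts 1/8 s, in which the tool goes at most 62.5 mm and 10.7 degrees, less where a joint would pass 70% of its speed; a pose out of reach is approached as far as the arm can. A call is refused whole if a number of a shift passes 1 or a number of a turn 1, either way. A call with a gripper value outside its range is refused whole. "jaw" is the finger opening in mm, from 0 to 85.4, set as the call begins (left out, the last holds). The fingers move at their own pace and stop on an object; "force" is the grip in N (left out, the last holds). Time passes only in rows, so rows that do not move let the fingers close. It gives the time, the measured TCP pose, the force and the opening at its end, in the units of the state.
- ctrl.get_state(): the state, without advancing time (a new reading comes with each control period).
- ctrl.read_camera(name): name is "scene" or "side" or "wrist"; returns the picture (420x560x3 uint8, red, green, blue); there is no depth.
- ctrl.get_calibration(name): a dict with "camera_matrix" (3x3 intrinsics, pixels), "camera_from_world" (4x4, takes a point from world to camera coordinates); the wrist camera has in their place "mount" (4x4, takes a point from camera to tool coordinates, whose origin is the TCP and whose axes are the tool frame's). Camera axes: x right, y down, z forward; pixel columns grow to the right and rows downward; lengths in m; the calibration is good to about 2 mm. A picture is of the moment at which its call begins: read the wrist's pose just before it. get_calibration takes no time and is no camera call.
- ctrl.sign_off(): hands the job in, once; it reports no verdict.
The state is a dict: "time": time; "qpos": joint angles; "dq": joint speeds; "joint_efforts": joint torques, N m; "eef_pos": TCP position; "tcp_rot": TCP orientation; "contact_force": force on the tool from outside, world axes, zero at the start; "wrist_torque": the same for the moment, N m; "opening": opening from 0.0 (shut) to 1.0 (fully open).
Only numpy, scipy, OpenCV 4.12 (cv2) and the standard library are available. Lean on these libraries where they do the work, as an engineer would, in place of code of your own. Each camera call takes 0.05 s, during which the arm holds its last target.

## Task

Roll the aluminium round bar along the steel loading plate by pushing its side until it drops into the red V of the rest, and then push its free end so that it slides along the V fully home against the end stop. Use only the outside of the fingers: do not pick the bar up, stand it up or tip it, and leave it lying still and let go. Leave the tools and other things on the bench where they are.

Things in the scene. Friction and masses are not known exactly. Their poses are not given: they have to be found in the camera images.
- bar: solid aluminium round bar, 40 mm diameter, 180 mm long, about 0.6 kg, lying on its side, narrow blue band near one end. Origin at the middle of its axis (20 mm above what it lies on); own y along the bar, away from the banded end. It rolls freely: pushed slowly it turns under the finger, tapped it rolls on. Starts on the loading plate, within 0.15 rad of parallel to the V.
- v_rest: fixed red V-rest with a flat dark steel loading plate before it. Origin on the bench under the V's line; x level from the plate across the V (the way to roll), y along the V to the end stop, z up. In mm in this frame: rest spans y -120 to 85; plate top z 12, x -240 to -17; bar starts with its middle at x -180 to -140, y -75 to -35.
- v_lip (a point): mid-length of the edge where the plate ends and the V begins (V-rest frame, mm: x -17, y -17, z 12). From it the V's near side slopes down 30 degrees to z 2 at x 0; its far side rises 30 degrees to z 26 at x 42, then a flat ledge at z 26 to x 72. Once the bar's axis is past the lip it drops in by itself.
- v_stop (a point): middle of the end stop's face at the V's +y end (V-rest frame, mm: x 6, y 85, z 23), an upright red plate, 70 mm wide along x, 12 mm thick, 46 mm high. The V's other end, y -120, is open.
- v_seat (a point): where the middle of the bar's axis lies when the bar is in the V and touches the end stop (V-rest frame, mm: x 0, y -5, z 25). In the V the bar's lowest line is at z 5; it slides along the V with a steady friction of about 3 to 10 N.
- slug: bystander, to be left alone: turned brass slug standing upright, 28 mm across, 45 mm high; origin under it on the bench
- nut: bystander, to be left alone: large round steel nut lying flat, 38 mm across, 16 mm high; origin under it on the bench
- brush: bystander, to be left alone: wire brush with yellow handle, about 200 mm long, lying along its own x; origin under it on the bench
- wrench: bystander, to be left alone: steel wrench, about 190 mm long, lying along its own x; origin under it on the bench
- hammer: bystander, to be left alone: hammer with blue handle, about 300 mm long, lying along its own x; origin under it on the bench
- oil: bystander, to be left alone: red oil bottle standing upright, 56 mm across, 130 mm high; origin under it on the bench
- tray: bystander, to be left alone: blue open parts tray, 120 x 160 mm, 40 mm high; origin under it on the bench
Not all that is in view belongs to the job. Of the things like the bar, leave any that is turquoise; of the rest the smaller one is meant.

How it is judged:
On the way, in this order (a step that is already met when the one before it is completed fails the run):
1. the bar rolls on the plate (it has turned about half a turn) (angle between bar's own z axis and vertical above 2.1 rad and height (world z) of bar below 0.038 m and x of bar in the frame of v_rest below -0.02 m), for 0.04 s.
2. the bar lies in the V (x of bar in the frame of v_rest between -0.004 and 0.004 m and z of bar in the frame of v_rest below 0.029 m and angle between the y axis of bar and the y axis of v_rest, either way round below 0.05 rad), for 0.2 s.
3. the bar is slid home against the end stop (all of step 2 and y of bar in the frame of v_rest above -0.01 m), for 0.2 s.
At the end, for the whole second after the job is handed in: The bar lies at rest in the V, its axis within 4 mm of the V's line and within 0.05 rad of its direction, its end within 5 mm of the end stop, and nothing touches it but the rest (all of step 3 and z of bar in the frame of v_rest above 0.021 m and linear speed of bar below 0.01 m/s and contact force between bar and the fingers below 0.05 N).
It fails at once if the bar is lifted more than 10 mm above its height on the plate (height (world z) of bar above 0.042 m).
It fails at once if the bar is tipped out of level by more than 0.2 rad (angle between bar's own y axis and vertical below 1.37 rad or angle between bar's own y axis and vertical above 1.77 rad).
It fails at once if the bar falls off the rest (height (world z) of bar below 0.021 m).
It fails at once if a bystander is moved more than 20 mm (distance of any of slug, nut, brush, wrench, hammer, oil, tray from where it was at the start of the episode above 0.02 m).
It also fails if it takes over 51 s, if anything falls off the work surface, if the arm or the gripper's body presses on something with over 40 N, if the wrist force passes 120 N, or if a joint passes its speed limit or range.

## Working session

There is one attempt and no reset: what is moved stays moved. The work goes in short steps, Python scripts to look and compute and a tool call to move; the robot and the scene stay as the last step left them, time stands still between calls to the robot, and variables do not carry over. Pictures are saved under pics/ and viewed, and the job is handed in when it is done.

Besides the shell and the picture viewer there is one more tool, called after "Emit:" as name(argument=value, ...) on one line, values as JSON. move_arm: Moves the arm, as the interface text tells. Its arguments: {"type":"object","properties":{"commands":{"type":"array"},"jaw":{"type":"number"},"force":{"type":"number"}},"required":["commands"]}

```bash
mkdir -p pics
cat > h.py <<'E'
import numpy as np, cv2
from plant import ctrl
def snap(n,f):
    im=ctrl.read_camera(n); cv2.imwrite(f,im[:,:,::-1]); return im
def ray(n,u,v,z):
    c=ctrl.get_calibration(n); K=np.array(c["camera_matrix"]);T=np.array(c["camera_from_world"])
    R=T[:3,:3];t=T[:3,3]; d=R.T@np.linalg.inv(K)@[u,v,1]; o=-R.T@t
    return o+d*(z-o[2])/d[2]
def proj(n,p):
    c=ctrl.get_calibration(n); K=np.array(c["camera_matrix"]);T=np.array(c["camera_from_world"])
    q=K@(T[:3,:3]@np.array(p)+T[:3,3]); return q[:2]/q[2]
E
python3 - <<'E'
from h import *
for n in ["scene","side"]: snap(n,f"pics/{n}0.png")
s=ctrl.get_state(); print(s)
for n in ["scene","side"]:
    T=np.array(ctrl.get_calibration(n)["camera_from_world"]); print(n,-T[:3,:3].T@T[:3,3])
print(ctrl.get_calibration("wrist"))
E
```

```text
{'time': 0.1, 'qpos': array([-1.31501269e+00,  2.87116578e-01,  1.57803394e+00,  6.35526435e-06,
        1.27863483e+00, -1.49956781e-01]), 'dq': array([-0.00118335, -0.00082036, -0.00319042,  0.0014484 , -0.00127068,
        0.00150338]), 'joint_efforts': array([ 1.05094234e-03, -4.07292473e+01, -2.93698204e+01, -1.61212361e-04,
        3.39420978e-03,  8.44096888e-06]), 'eef_pos': array([ 0.26633068, -0.61961271,  0.24405733]), 'tcp_rot': array([ 0.38952573,  0.59106116, -0.3884857 ,  0.58991124]), 'contact_force': array([-0.08981545, -0.46155937,  0.43827691]), 'wrist_torque': array([-0.0288102 , -0.00627389,  0.02530707]), 'opening': 0.9987266714604726}
scene [ 1.27611801 -0.33941475  1.35477102]
side [-0.03269313  0.55149039  0.83938929]
{'camera_matrix': array([[320.3547974 ,   0.        , 279.94084253],
       [  0.        , 320.3547974 , 204.06530959],
       [  0.        ,   0.        ,   1.        ]]), 'mount': array([[ 4.03739059e-04, -2.63599432e-01,  9.64632146e-01,
        -1.29294828e-01],
       [-7.65648875e-04, -9.64632023e-01, -2.63599078e-01,
         6.58847366e-02],
       [ 9.99999625e-01, -6.32144273e-04, -5.91284233e-04,
        -1.21486138e-03],
       [ 0.00000000e+00,  0.00000000e+00,  0.00000000e+00,
         1.00000000e+00]])}
```

View pics/scene0.png

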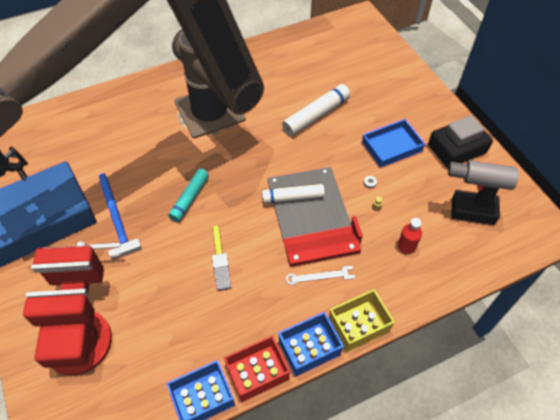

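View pics/side0.png

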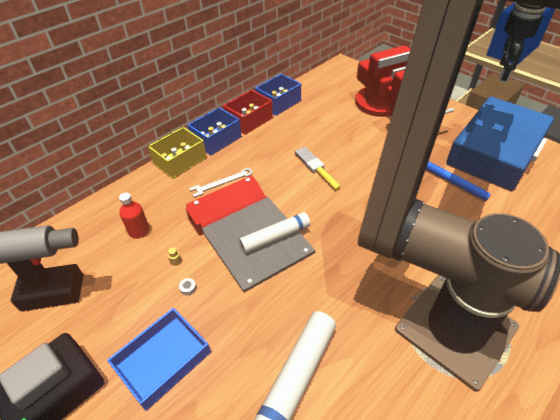

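The scene view shows the bar on the plate at about (293,194) with its blue band at the left. The V is the red strip at about (322,243), with the stop at its right end, about (357,230). I'll enlarge both views.

Run:
```python
import cv2
a=cv2.imread("pics/scene0.png")[155:275,250:375]; cv2.imwrite("pics/c1.png",cv2.resize(a,None,fx=5,fy=5,interpolation=cv2.INTER_CUBIC)[:600])
a=cv2.imread("pics/side0.png")[165:290,180:320]; cv2.imwrite("pics/c2.png",cv2.resize(a,None,fx=4.5,fy=4.5,interpolation=cv2.INTER_CUBIC))
```

```text
(no output)
```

View pics/c1.png

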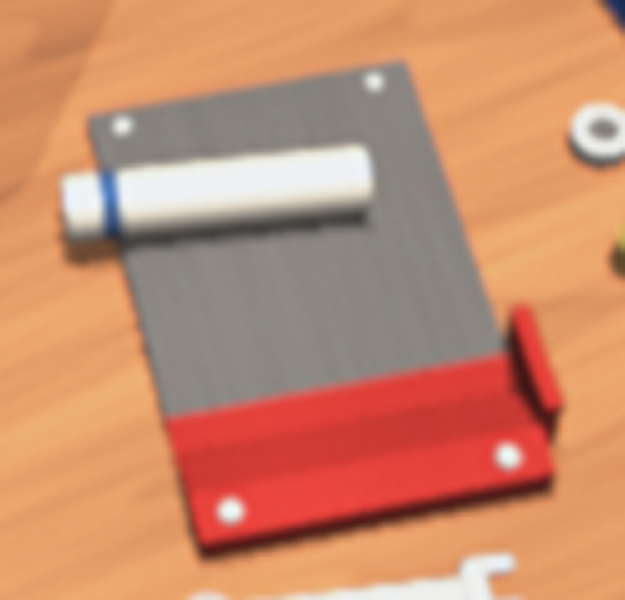

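View pics/c2.png

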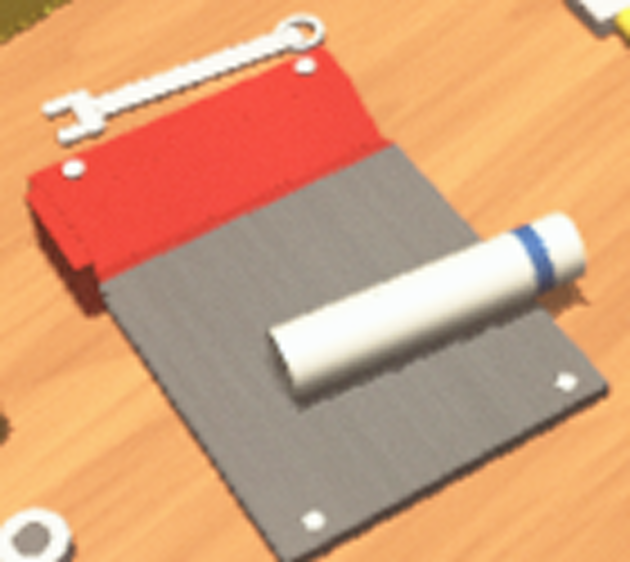

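Run:
```python
from h import *
from scipy.optimize import least_squares
S=lambda p:(p[0]/5+250,p[1]/5+155)
D=lambda p:(p[0]/4.5+180,p[1]/4.5+165)
L=[(-.24,-.12,.012),(-.24,.085,.012),(-.017,.085,.012),(-.017,-.12,.012),(.072,-.12,.026),(.072,.085,.026)]
sc=[(90,118),(405,62),(505,352),(166,418),(203,543),(550,478)]
sd=[(608,388),(285,560),(100,280),(392,145),(322,50),(30,178)]
def W(p,q):
    c,s=np.cos(p[2]),np.sin(p[2]); return np.array([p[0]+c*q[0]-s*q[1],p[1]+s*q[0]+c*q[1],q[2]])
def res(p,cams=("scene","side")):
    r=[]
    for q,a,b in zip(L,sc,sd):
        if "scene" in cams:r+=list(proj("scene",W(p,q))-S(a))
        if "side" in cams:r+=list(proj("side",W(p,q))-D(b))
    return np.array(r)
for cams in [("scene",),("side",),("scene","side")]:
    f=least_squares(res,[.6,-.1,0],args=(cams,)); print(cams,f.x,np.round(f.fun,1))
P=f.x; np.save("v.npy",P)
def bar(b): # cx cy yaw  
    d=np.array([-np.sin(b[2]),np.cos(b[2]),0])*.09; c=np.array([b[0],b[1],.032]); return c-d,c+d
def rb(b):
    a,e=bar(b)
    return np.concatenate([proj("scene",a)-S((67,208)),proj("scene",e)-S((369,180)),proj("side",e)-D((283,362)),proj("side",a)-D((571,242))])
g=least_squares(rb,[.5,-.1,P[2]]);print(g.x,g.fun)
c,s=np.cos(P[2]),np.sin(P[2]);d=g.x[:2]-P[:2];print("bar in V",c*d[0]+s*d[1],-s*d[0]+c*d[1],g.x[2]-P[2]); np.save("b.npy",g.x)
for n,q in dict(lip=(-.017,-.017,.012),seat=(0,-.005,.025),stop=(.006,.085,.023),open=(0,-.12,0)).items(): print(n,W(P,q))
st=ctrl.get_state()
from scipy.spatial.transform import Rotation as R
print(R.from_quat(st["tcp_rot"]).as_matrix().round(3))
```

```text
('scene',) [ 0.61314662  0.11920688 -0.22800613] [-0.8 -0.6  0.4 -0.5  0.6  0.8 -0.5  0.4 -0.9  0.2  1.2 -0.6]
('side',) [ 0.61109118  0.12085822 -0.22775821] [ 0.6 -0.7 -0.3  1.1 -1.2  1.   1.2 -0.5  0.4 -1.2 -0.6 -0.7]
('scene', 'side') [ 0.61209515  0.12003539 -0.22800373] [-0.7 -0.9  0.5 -1.1  0.4 -0.8 -0.4  0.6  0.7  0.4 -1.2  0.7 -0.4  0.
  1.2 -0.8 -0.8 -0.3  0.3 -1.5  1.3 -1.  -0.6 -1.1]
[ 0.45241374  0.09588056 -0.32304538] [-0.38993288  0.1347649  -0.92365933 -0.06334735 -0.60889467  0.11528713
 -0.40331664  0.39406366]
bar in V -0.15008898977006455 -0.059623012849661955 -0.09504164956356073
lip [0.59169255 0.10731792 0.012     ]
seat [0.61096498 0.11516479 0.025     ]
stop [0.6371527  0.20147935 0.023     ]
open [0.58497115 0.00314104 0.        ]
[[-0.001  0.919  0.395]
 [ 0.002  0.395 -0.919]
 [-1.     0.    -0.002]]
```

```bash
cat >> h.py <<'E'
def vst():
    P=np.load("v.npy"); s=ctrl.get_state(); c,sn=np.cos(P[2]),np.sin(P[2]); d=s["eef_pos"][:2]-P[:2]
    from scipy.spatial.transform import Rotation as R
    M=R.from_quat(s["tcp_rot"]).as_matrix()
    print("t",s["time"],"V x,y,z mm",np.round([1e3*(c*d[0]+sn*d[1]),1e3*(-sn*d[0]+c*d[1]),1e3*s["eef_pos"][2]],1),"yaw err deg",np.degrees(np.arctan2(M[1,1],M[0,1])-P[2]).round(2),"F",s["contact_force"].round(2),"q",s["qpos"].round(2),"tip",ctrl.tip_extent)
E
python3 -c "
from h import *
vst()"
```

```text
t 0.1 V x,y,z mm [-169.6 -798.7  244.1] yaw err deg 36.31 F [-0.09 -0.46  0.44] q [-1.32  0.29  1.58  0.    1.28 -0.15] tip 0.014
```

Emit:
move_arm(commands=[0, 0, 0, 0.91, 0, 0, 0, 0.91, 0, 0, 0, 0.91, 0, 0, 0, 0.91, 0, 0, 0, 0.91, 0, 0, 0, 0.91, 0, 0, 0, 0.91, 0, 0, 0, 0.91, 0, 0.5, -1, 0, 0, 0.5, -1, 0, 0, 0.5, -1, 0, 0, 0.5, -1, 0, 0, 0.5, -1, 0, 0, 0.5, -1, 0, 0, 0, -1, 0, 0, 0, -1, 0, 0, 0, -1, 0, 0, 0, -1, 0, 0, 0, -1, 0, 0, 0, -1, 0])

```text
time: 2.6
eef_pos: [0.408, -0.3435, 0.2453]
tcp_rot: [0.554, 0.439, -0.554, 0.439]
contact_force: [-0.2, 0.2, -0.4]
opening: 1.002
```

```bash
python3 -c "
from h import *
vst()"
```

```text
t 2.6 V x,y,z mm [ -94.  -497.7  245.3] yaw err deg -0.1 F [-0.21  0.23 -0.44] q [-0.89 -0.03  1.92  0.    1.25  0.91] tip 0.014
```

Emit:
move_arm(commands=[0, 0, -1, 0, 0, 0, -1, 0, 0, 0, -1, 0, 0, 0, -1, 0, 0, 0, -1, 0, 0, 0, -1, 0, 0, 0, -1, 0, 0, 0, -1, 0, 0, 0, -1, 0, 0, 0, -1, 0, 0, 0, -1, 0, 0, 0, -1, 0, 0, 0, -1, 0, 0, 0, -1, 0, 0, 0, -1, 0, 0, 0, -1, 0, 0, 0, -1, 0, 0, 0, -1, 0, 0, -0.5, -0.4, 0, 0, -0.5, 0, 0])

```text
time: 5.1
eef_pos: [0.4869, 0.1092, 0.2451]
tcp_rot: [-0.553, -0.44, 0.554, -0.44]
contact_force: [-0.0, 0.5, 0.6]
opening: 0.996
```

Emit:
move_arm(commands=[0, -0.5, 0, 0, 0, -0.5, 0, 0, 0, -0.5, 0, 0, 0, -0.5, 0, 0, 0, -0.5, 0, 0, 0, -0.5, 0, 0, 0.8, 0, 0, 0, 0.8, 0, 0, 0, 0.8, 0, 0, 0, 0.8, 0, 0, 0, 0.8, 0, 0, 0, 0, 0, 0, 0])

```text
time: 6.6
eef_pos: [0.4135, 0.1256, 0.1438]
tcp_rot: [-0.553, -0.44, 0.555, -0.439]
contact_force: [0.2, -0.3, 0.4]
opening: 1.001
```

```bash
python3 -c "
from h import *
vst()
for n in ['scene','side','wrist']: snap(n,f'pics/{n}1.png')
a=cv2.imread('pics/side1.png')[130:330,160:360]; cv2.imwrite('pics/c3.png',cv2.resize(a,None,fx=3,fy=3,interpolation=cv2.INTER_CUBIC))"
```

```text
t 6.6 V x,y,z mm [-194.8  -39.5  143.8] yaw err deg -0.08 F [ 0.21 -0.35  0.39] q [ 0.06 -0.15  2.24  0.    1.06  1.86] tip 0.014
```

View pics/c3.png

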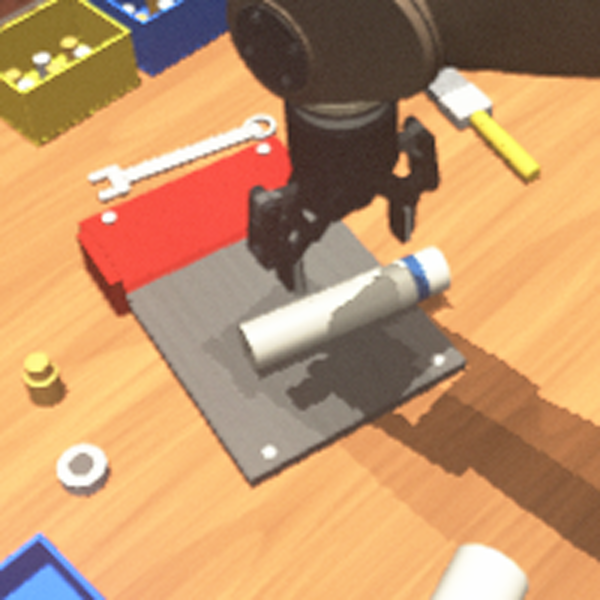

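View pics/wrist1.png

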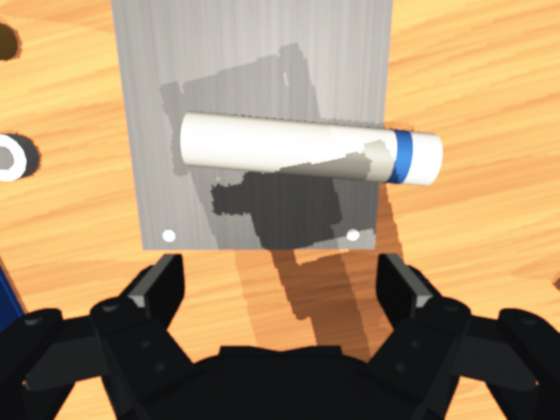

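```bash
python3 -c "
from h import *
P=np.load('v.npy');c,s=np.cos(P[2]),np.sin(P[2])
for e in (1,14):
  for y in (10.5,-89.5):
    x=-.1948; yy=y/1e3
    print(e,y,proj('side',[P[0]+c*x-s*yy,P[1]+s*x+c*yy,.1438-e/1e3]),proj('scene',[P[0]+c*x-s*yy,P[1]+s*x+c*yy,.1438-e/1e3]))
"
```

```text
1 10.5 [257.49643283 226.69858042] [314.17871027 154.94389021]
1 -89.5 [295.36638777 208.00301954] [280.14194927 160.7208388 ]
14 10.5 [257.85494288 230.49925472] [313.93504772 157.79982625]
14 -89.5 [295.33683537 211.84384718] [280.13261686 163.55723945]
```

Emit:
move_arm(commands=[0.8, 0, 0, 0, 0.8, 0, 0, 0, 0.8, 0, 0, 0, 0.8, 0, 0, 0, 0.7, 0, 0, 0, 0.4, 0, 0, 0, 0, 0, 0, 0])

```text
time: 7.62
eef_pos: [0.4151, 0.1256, 0.0379]
tcp_rot: [-0.554, -0.44, 0.554, -0.439]
contact_force: [-0.4, -0.3, -0.2]
opening: 1.003
```

```bash
python3 -c "
from h import *
vst()
for n in ['side','wrist']: snap(n,f'pics/{n}2.png')
a=cv2.imread('pics/side2.png')[165:290,180:320]; cv2.imwrite('pics/c4.png',cv2.resize(a,None,fx=4.5,fy=4.5,interpolation=cv2.INTER_CUBIC))"
```

```text
t 7.625 V x,y,z mm [-193.1  -39.1   37.9] yaw err deg -0.08 F [-0.44 -0.33 -0.22] q [ 0.06  0.05  2.28 -0.    0.81  1.86] tip 0.014
```

View pics/c4.png

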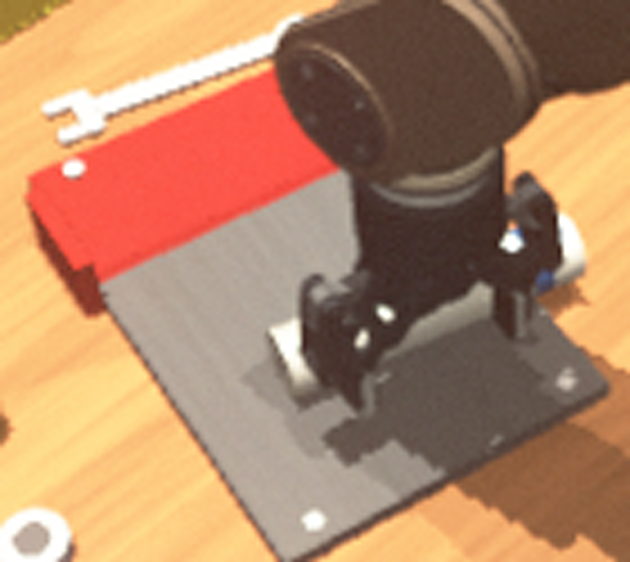

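View pics/wrist2.png

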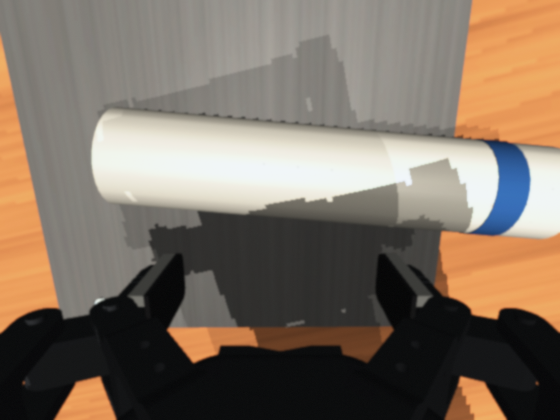

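Emit:
move_arm(commands=[0.35, 0, 0, 0, 0, 0, 0, 0, 0, 0.2, 0, 0, 0, 0.2, 0, 0, 0, 0.2, 0, 0, 0, 0.2, 0, 0, 0, 0.2, 0, 0, 0, 0.2, 0, 0, 0, 0.2, 0, 0])

```text
time: 8.85
eef_pos: [0.4494, 0.1176, 0.0291]
tcp_rot: [-0.554, -0.439, 0.554, -0.439]
contact_force: [-0.7, -0.9, 0.9]
opening: 1.001
```

```bash
python3 -c "
from h import *
vst()
for n in ['scene','wrist']: snap(n,f'pics/{n}3.png')
"
```

```text
t 8.85 V x,y,z mm [-157.9  -39.2   29.1] yaw err deg -0.09 F [-0.71 -0.89  0.89] q [0.04 0.13 2.21 0.   0.8  1.84] tip 0.014
```

View pics/wrist3.png

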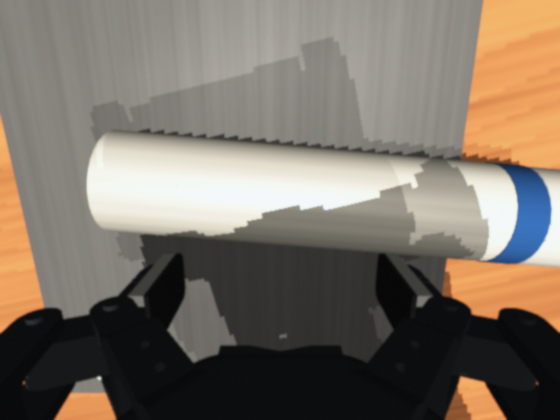

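Emit:
move_arm(commands=[0, 0.2, 0, 0, 0, 0.2, 0, 0, 0, 0.2, 0, 0, 0, 0.2, 0, 0, 0, 0.2, 0, 0, 0, 0.2, 0, 0, 0, 0.2, 0, 0])

```text
time: 9.82
eef_pos: [0.4835, 0.1096, 0.0291]
tcp_rot: [-0.554, -0.439, 0.554, -0.439]
contact_force: [0.7, -0.8, 0.8]
opening: 0.997
```

```bash
python3 -c "
from h import *
vst()
for n in ['scene','wrist']: snap(n,f'pics/{n}4.png')
a=cv2.imread('pics/scene4.png')[155:275,250:375]; cv2.imwrite('pics/c5.png',cv2.resize(a,None,fx=5,fy=5,interpolation=cv2.INTER_CUBIC))
"
```

```text
t 9.825 V x,y,z mm [-122.9  -39.2   29.1] yaw err deg -0.09 F [ 0.69 -0.85  0.77] q [0.02 0.2  2.14 0.   0.81 1.82] tip 0.014
```

View pics/wrist4.png

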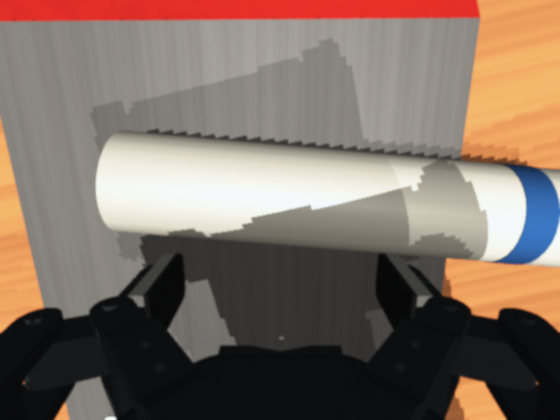

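View pics/c5.png

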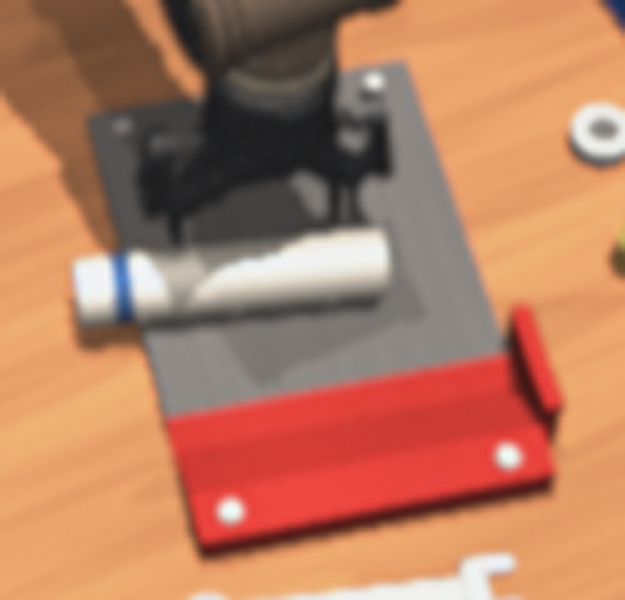

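Emit:
move_arm(commands=[0, 0.2, 0, 0, 0, 0.2, 0, 0, 0, 0.2, 0, 0, 0, 0.2, 0, 0, 0, 0.2, 0, 0, 0, 0.2, 0, 0, 0, 0.2, 0, 0, 0, 0.2, 0, 0, 0, 0.2, 0, 0, 0, 0.2, 0, 0, 0, 0.2, 0, 0, 0, 0.2, 0, 0, 0, 0.2, 0, 0, 0, 0.2, 0, 0, 0, 0.2, 0, 0])

```text
time: 11.8
eef_pos: [0.5566, 0.0925, 0.0291]
tcp_rot: [0.554, 0.439, -0.554, 0.44]
contact_force: [0.5, -0.8, -0.5]
opening: 0.999
```

```bash
python3 -c "
from h import *
vst()
for n in ['scene','wrist']: snap(n,f'pics/{n}5.png')
a=cv2.imread('pics/scene5.png')[155:275,250:375]; cv2.imwrite('pics/c6.png',cv2.resize(a,None,fx=5,fy=5,interpolation=cv2.INTER_CUBIC))
"
```

```text
t 11.8 V x,y,z mm [-47.8 -39.3  29.1] yaw err deg -0.08 F [ 0.51 -0.76 -0.47] q [-0.02  0.32  1.97 -0.    0.84  1.79] tip 0.014
```

View pics/wrist5.png

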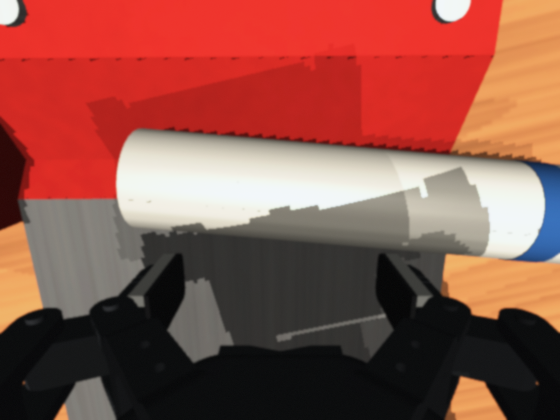

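View pics/c6.png

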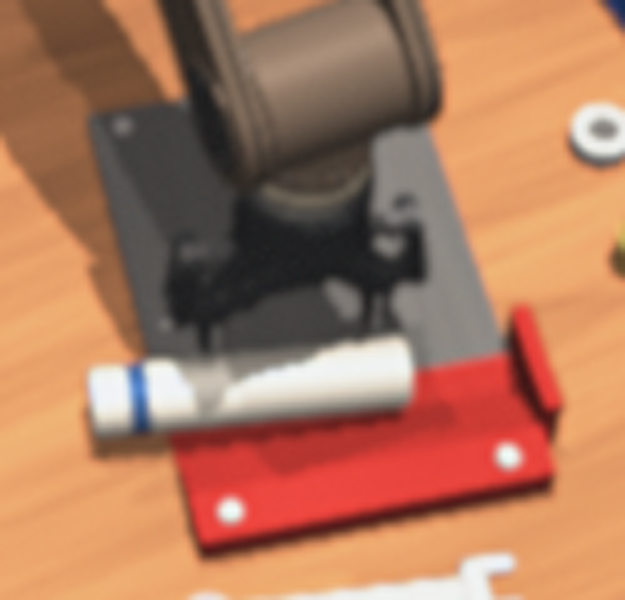

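Emit:
move_arm(commands=[0, 0.15, 0, 0, 0, 0.15, 0, 0, 0, 0.15, 0, 0, 0, 0.1, 0, 0, 0, 0, 0, 0, 0, 0, 0, 0, 0, 0, 0, 0])

```text
time: 12.78
eef_pos: [0.5695, 0.0895, 0.029]
tcp_rot: [-0.554, -0.44, 0.554, -0.439]
contact_force: [0.5, 0.5, 0.0]
opening: 1.006
```

```bash
python3 -c "
from h import *
vst()
for n in ['scene','wrist']: snap(n,f'pics/{n}6.png')
a=cv2.imread('pics/scene6.png')[155:275,250:375]; cv2.imwrite('pics/c7.png',cv2.resize(a,None,fx=5,fy=5,interpolation=cv2.INTER_CUBIC))
"
```

```text
t 12.775 V x,y,z mm [-34.6 -39.3  29. ] yaw err deg -0.08 F [0.48 0.53 0.02] q [-0.02  0.35  1.94  0.    0.85  1.78] tip 0.014
```

View pics/wrist6.png

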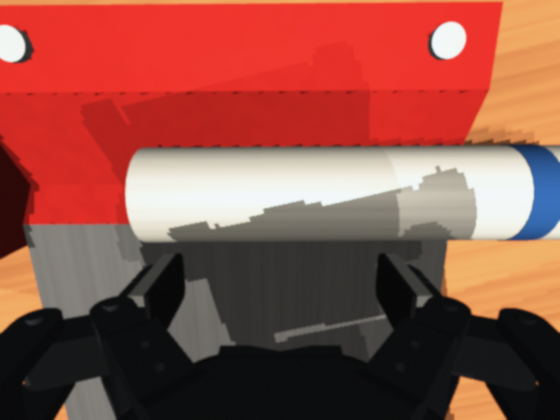

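View pics/c7.png

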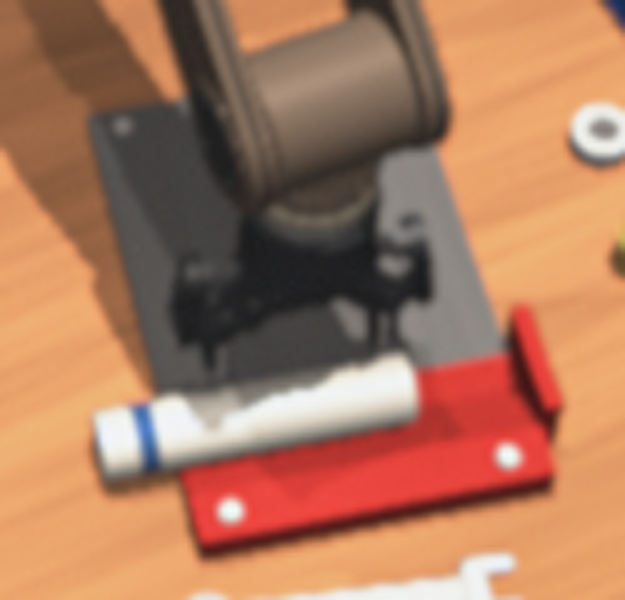

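```bash
python3 -c "
from h import *
P=np.load('v.npy');c,s=np.cos(P[2]),np.sin(P[2])
def V(p): d=p[:2]-P[:2]; return np.round([1e3*(c*d[0]+s*d[1]),1e3*(-s*d[0]+c*d[1])],1)
print('left end',V(ray('scene',250+101/5,155+443/5,.025)),'right',V(ray('scene',250+415/5,155+390/5,.025)))
for u,v in [(216,228),(220,255),(224,287),(230,284),(212,262)]: print('brush',V(ray('scene',u,v,.015)))
"
```

```text
left end [  -1.2 -160. ] right [ 2.5 22.3]
brush [ -90.8 -302. ]
brush [  -0.4 -304.2]
brush [  99.1 -308.5]
brush [  93.7 -291.2]
brush [  16.8 -329.3]
```

Emit:
move_arm(commands=[0, -0.4, 0, 0, -1, 0, 0, 0, -1, 0, 0, 0, -1, 0, 0, 0, -1, 0, 0, 0, 0, 0.2, 0.8, 0, 0, 0.2, 0.8, 0, 0, 0.2, 0.8, 0, 0, 0.2, 0.8, 0, 0, 0.2, 0.8, 0, 0, 0.2, 0.8, 0, 0, 0.2, 0.8, 0, 0, 0.38, 0.8, 0, 0, 0, 0, 0])

```text
time: 14.62
eef_pos: [0.5674, -0.0759, 0.1293]
tcp_rot: [0.555, 0.439, -0.554, 0.439]
contact_force: [-0.3, 0.5, 0.5]
opening: 1.002
```

Emit:
move_arm(commands=[0, 0, 0, 0, 0, 0, 0, 0, 0, 0, 0, 0, 0, 0, 0, 0, 0.5, 0, 0, 0, 0.5, 0, 0, 0], jaw=0, force=60)

```text
time: 15.38
eef_pos: [0.5665, -0.074, 0.103]
tcp_rot: [-0.554, -0.44, 0.554, -0.439]
contact_force: [0.5, -0.6, 0.3]
opening: 0.001
```

```bash
python3 -c "
from h import *
vst()
for n in ['scene','side','wrist']: snap(n,f'pics/{n}7.png')
a=cv2.imread('pics/side7.png')[115:265,180:340]; cv2.imwrite('pics/c8.png',cv2.resize(a,None,fx=4,fy=4,interpolation=cv2.INTER_CUBIC))
"
```

```text
t 15.375 V x,y,z mm [  -0.5 -199.3  103. ] yaw err deg -0.08 F [ 0.49 -0.57  0.31] q [-0.31  0.22  1.94  0.    0.98  1.49] tip 0.014
```

View pics/c8.png

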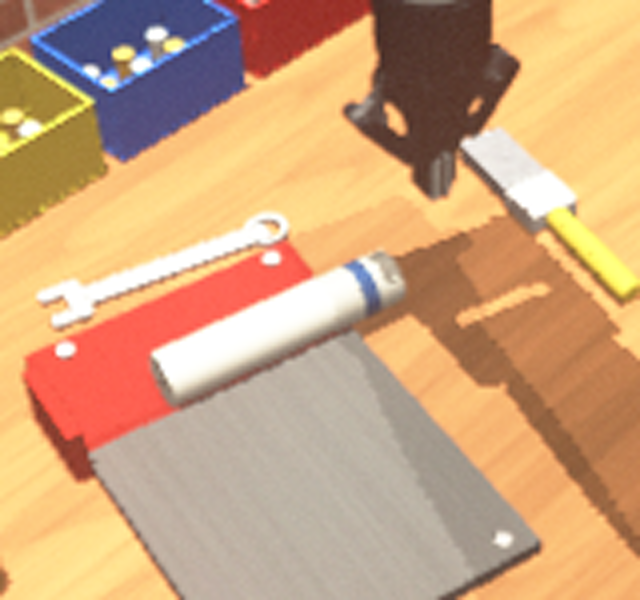

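View pics/wrist7.png

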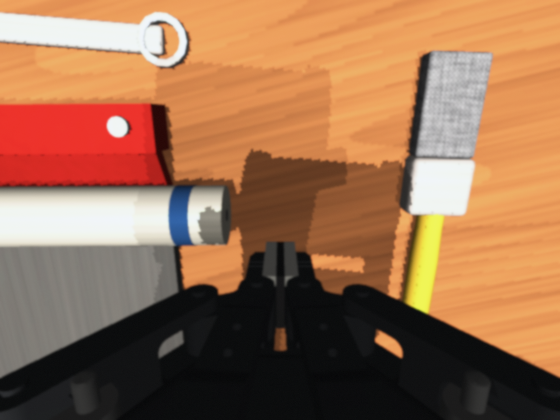

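```bash
python3 -c "
from h import *
a=cv2.imread('pics/side7.png')[105:170,255:320]; cv2.imwrite('pics/c9.png',cv2.resize(a,None,fx=9,fy=9,interpolation=cv2.INTER_CUBIC))
P=np.load('v.npy');c,s=np.cos(P[2]),np.sin(P[2])
for y in (-240,-220,-199,-180,-160,-150):
  for z in (89,110,120,130,140):
    x=-.0005; yy=y/1e3
    p=proj('side',[P[0]+c*x-s*yy,P[1]+s*x+c*yy,z/1e3]); print(y,z,((p-[255,105])*9).round(0),end=' ')
  print()
"
```

```text
-240 89 [413. 461.] -240 110 [414. 407.] -240 120 [415. 382.] -240 130 [415. 355.] -240 140 [416. 329.] 
-220 89 [359. 484.] -220 110 [360. 431.] -220 120 [360. 405.] -220 130 [360. 379.] -220 140 [360. 353.] 
-199 89 [302. 510.] -199 110 [302. 456.] -199 120 [301. 431.] -199 130 [301. 404.] -199 140 [301. 378.] 
-180 89 [250. 533.] -180 110 [248. 480.] -180 120 [248. 454.] -180 130 [247. 428.] -180 140 [247. 401.] 
-160 89 [194. 558.] -160 110 [192. 504.] -160 120 [191. 478.] -160 130 [190. 452.] -160 140 [189. 426.] 
-150 89 [165. 570.] -150 110 [163. 517.] -150 120 [162. 491.] -150 130 [161. 465.] -150 140 [159. 438.]
```

View pics/c9.png

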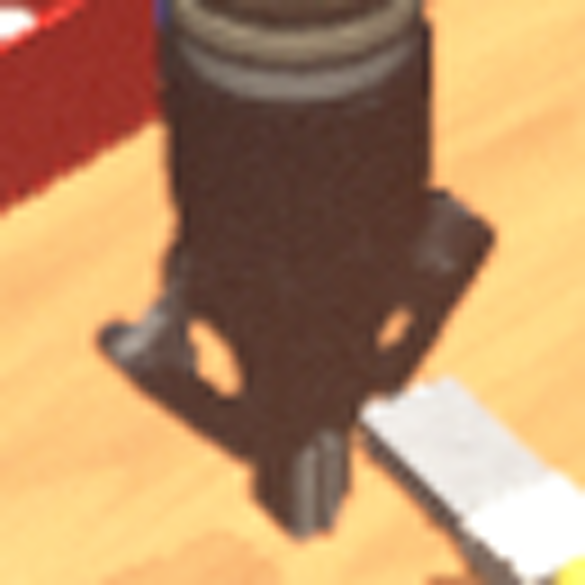

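Emit:
move_arm(commands=[0.7, 0, 0, 0, 0.7, 0, 0, 0, 0.7, 0, 0, 0, 0.7, 0, 0, 0, 0.25, 0, 0, 0, 0, 0, 0, 0])

```text
time: 16.27
eef_pos: [0.5665, -0.0741, 0.0271]
tcp_rot: [-0.554, -0.44, 0.554, -0.439]
contact_force: [0.5, -0.5, 0.3]
opening: 0.0
```

Emit:
move_arm(commands=[0, 0, -0.2, 0, 0, 0, -0.2, 0, 0, 0, -0.2, 0, 0, 0, -0.2, 0, 0, 0, -0.2, 0, 0, 0, -0.2, 0, 0, 0, -0.2, 0, 0, 0, -0.2, 0])

```text
time: 17.27
eef_pos: [0.576, -0.0353, 0.028]
tcp_rot: [-0.554, -0.439, 0.554, -0.44]
contact_force: [-2.6, -3.5, 2.5]
opening: -0.003
```

```bash
python3 -c "
from h import *
vst()
for n in ['side','wrist']: snap(n,f'pics/{n}8.png')
a=cv2.imread('pics/side8.png')[115:265,180:340]; cv2.imwrite('pics/c10.png',cv2.resize(a,None,fx=4,fy=4,interpolation=cv2.INTER_CUBIC))
"
```

```text
t 17.275 V x,y,z mm [  -0.  -159.5   28. ] yaw err deg -0.08 F [-2.64 -3.49  2.5 ] q [-0.24  0.35  1.94 -0.    0.85  1.56] tip 0.014
```

View pics/c10.png

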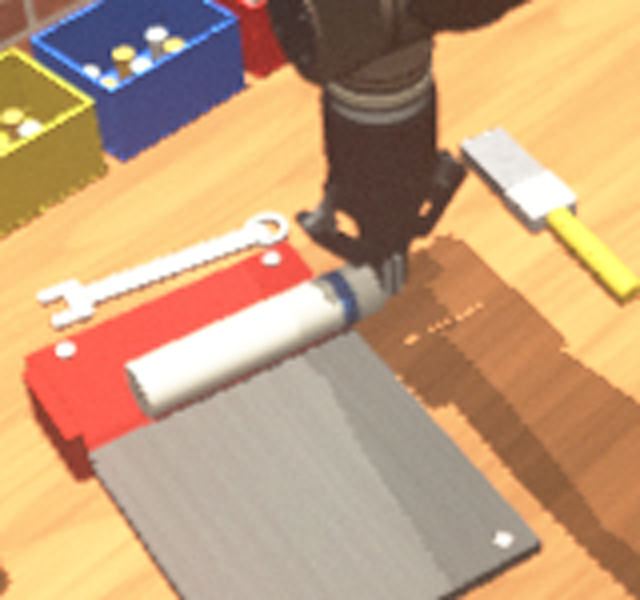

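View pics/wrist8.png

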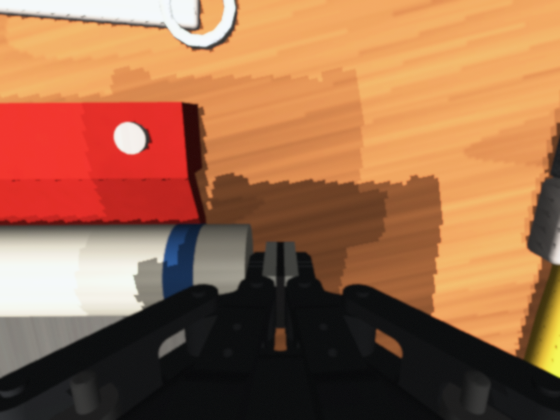

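Emit:
move_arm(commands=[0, 0, -0.16, 0, 0, 0, -0.16, 0, 0, 0, -0.16, 0, 0, 0, -0.16, 0, 0, 0, -0.16, 0, 0, 0, -0.16, 0, 0, 0, -0.16, 0, 0, 0, -0.16, 0, 0, 0, -0.16, 0, 0, 0, -0.16, 0])

```text
time: 18.62
eef_pos: [0.5849, 0.0034, 0.028]
tcp_rot: [-0.554, -0.439, 0.554, -0.44]
contact_force: [-2.7, -5.3, 3.2]
opening: -0.004
```

```bash
python3 -c "
from h import *
vst()
for n in ['side','scene']: snap(n,f'pics/{n}9.png')
a=cv2.imread('pics/side9.png')[155:255,170:300]; cv2.imwrite('pics/c11.png',cv2.resize(a,None,fx=6,fy=6,interpolation=cv2.INTER_CUBIC))
a=cv2.imread('pics/scene9.png')[195:275,270:375]; cv2.imwrite('pics/c12.png',cv2.resize(a,None,fx=6,fy=6,interpolation=cv2.INTER_CUBIC))
"
```

```text
t 18.625 V x,y,z mm [-1.000e-01 -1.198e+02  2.800e+01] yaw err deg -0.08 F [-2.69 -5.29  3.2 ] q [-0.17  0.36  1.92 -0.    0.86  1.63] tip 0.014
```

View pics/c11.png

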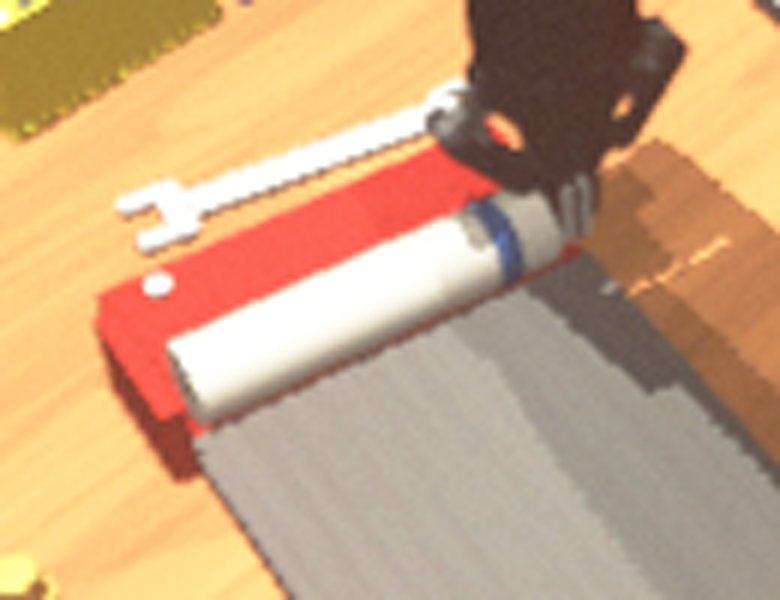

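View pics/c12.png

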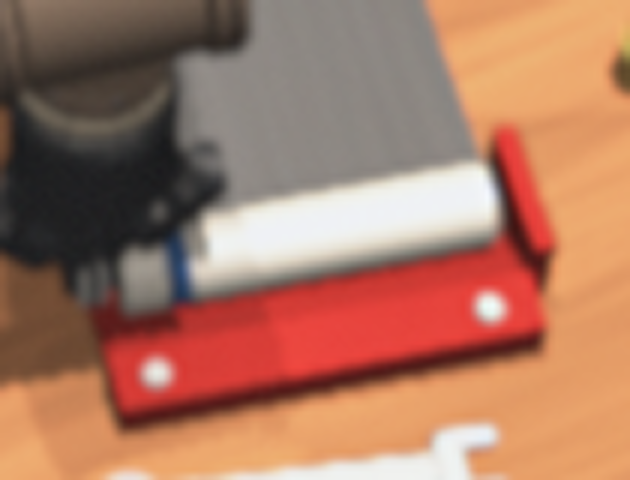

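About 10–15 mm of gap is left between the bar end (495,205) and the stop (525,200). I'll continue gently and watch the force.

Emit:
move_arm(commands=[0, 0, -0.12, 0, 0, 0, -0.12, 0, 0, 0, -0.12, 0, 0, 0, 0, 0])

```text
time: 19.23
eef_pos: [0.587, 0.0124, 0.0279]
tcp_rot: [-0.554, -0.44, 0.554, -0.439]
contact_force: [-2.3, -2.5, 2.5]
opening: 0.003
```

Emit:
move_arm(commands=[0, 0, -0.08, 0, 0, 0, 0, 0])

```text
time: 19.48
eef_pos: [0.5873, 0.0133, 0.028]
tcp_rot: [-0.553, -0.439, 0.555, -0.44]
contact_force: [-4.0, -8.2, 2.8]
opening: 0.001
```

```bash
python3 -c "
from h import *
vst()
for n in ['scene']: snap(n,f'pics/{n}10.png')
a=cv2.imread('pics/scene10.png')[195:275,270:375]; cv2.imwrite('pics/c13.png',cv2.resize(a,None,fx=6,fy=6,interpolation=cv2.INTER_CUBIC))
"
```

```text
t 19.475 V x,y,z mm [-1.000e-01 -1.096e+02  2.800e+01] yaw err deg -0.04 F [-4.04 -8.24  2.78] q [-0.15  0.37  1.92 -0.    0.86  1.65] tip 0.014
```

View pics/c13.png

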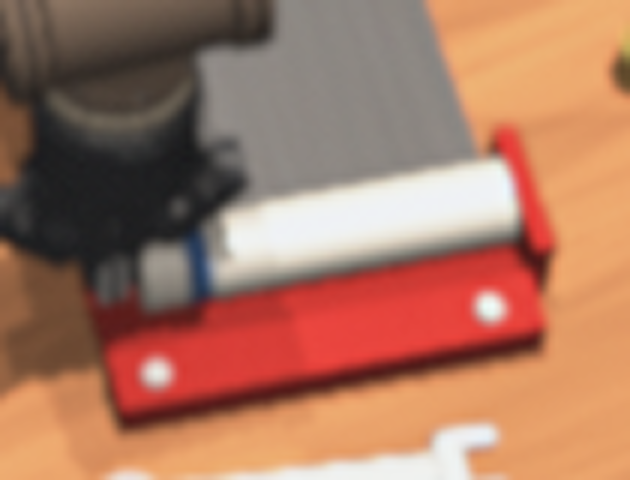

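Force rose to 9 N for a movement of about 1 mm, so the bar is probably at the stop. A small further push should confirm it.

Emit:
move_arm(commands=[0, 0, -0.08, 0, 0, 0, 0, 0])

```text
time: 19.77
eef_pos: [0.5872, 0.0134, 0.028]
tcp_rot: [-0.552, -0.439, 0.555, -0.441]
contact_force: [-5.4, -13.9, 5.7]
opening: 0.0
```

Emit:
move_arm(commands=[0, 0, -0.08, 0, 0, 0, 0, 0])

```text
time: 20.02
eef_pos: [0.5873, 0.0135, 0.028]
tcp_rot: [-0.55, -0.439, 0.556, -0.442]
contact_force: [-7.4, -21.0, 7.3]
opening: -0.001
```

```bash
python3 -c "
from h import *
vst()"
```

```text
t 20.025 V x,y,z mm [-1.000e-01 -1.094e+02  2.800e+01] yaw err deg 0.08 F [ -7.43 -20.97   7.29] q [-0.15  0.37  1.91 -0.01  0.86  1.66] tip 0.014
```

Force went from 9 to 23 N with no movement, so the bar is home. I'll back off, lift and check.

Emit:
move_arm(commands=[0, 0, 0.2, 0, 0, 0, 0.3, 0, 0, 0, 0.6, 0, 0, 0, 0.8, 0, -0.8, 0, 0, 0, -0.8, 0, 0, 0, -0.8, 0, 0, 0, -0.8, 0, 0, 0, -0.8, 0, 0, 0, 0, 0, 0, 0, 0, 0, 0, 0])

```text
time: 21.4
eef_pos: [0.5772, -0.0277, 0.1273]
tcp_rot: [-0.554, -0.44, 0.554, -0.439]
contact_force: [-0.6, 0.1, -0.1]
opening: -0.003
```

```bash
python3 -c "
from h import *
vst()
for n in ['side','scene']: snap(n,f'pics/{n}11.png')
a=cv2.imread('pics/side11.png')[155:255,170:300]; cv2.imwrite('pics/c14.png',cv2.resize(a,None,fx=6,fy=6,interpolation=cv2.INTER_CUBIC))
a=cv2.imread('pics/scene11.png')[195:275,270:375]; cv2.imwrite('pics/c15.png',cv2.resize(a,None,fx=6,fy=6,interpolation=cv2.INTER_CUBIC))
P=np.load('v.npy');c,s=np.cos(P[2]),np.sin(P[2])
for y in (-.095,.085): 
  w=[P[0]-s*y,P[1]+c*y,.025]; print((proj('scene',w)-[270,195])*6,(proj('side',w)-[170,155])*6)
"
```

```text
t 21.4 V x,y,z mm [  -0.6 -151.9  127.3] yaw err deg -0.08 F [-0.55  0.05 -0.12] q [-0.22  0.2   1.91  0.    1.03  1.58] tip 0.014
[136.52673304 268.53530003] [522.82260721 228.3965997 ]
[503.17571739 200.00281299] [164.75468334 392.88001847]
```

View pics/c14.png

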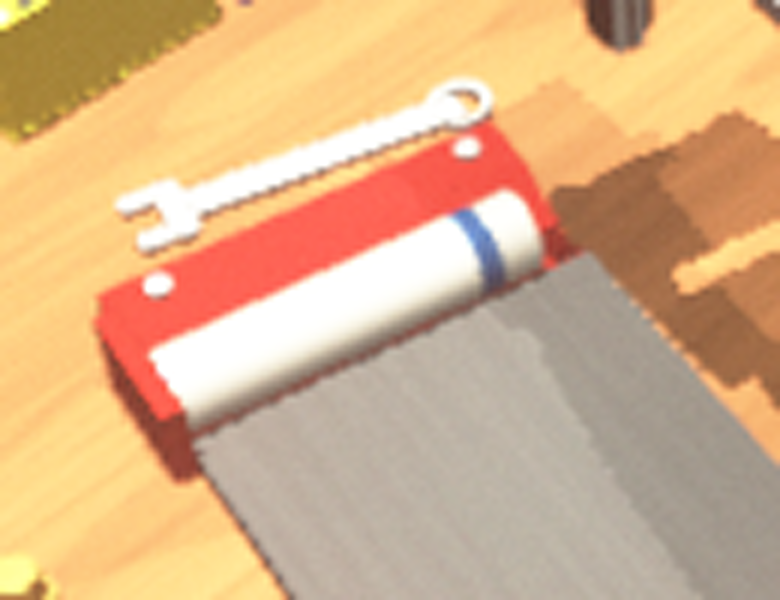

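View pics/c15.png

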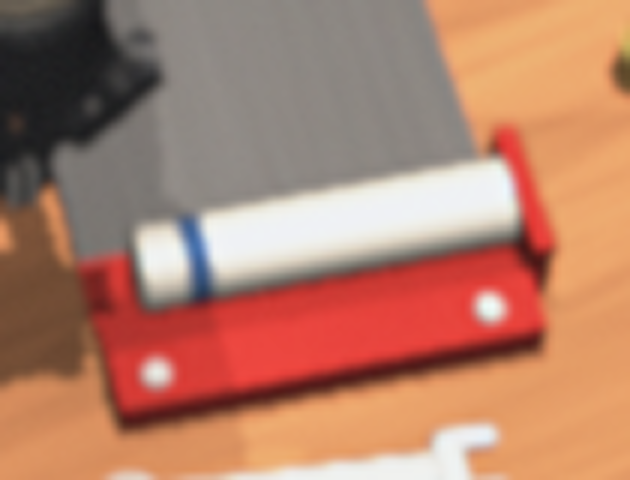

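View pics/scene11.png

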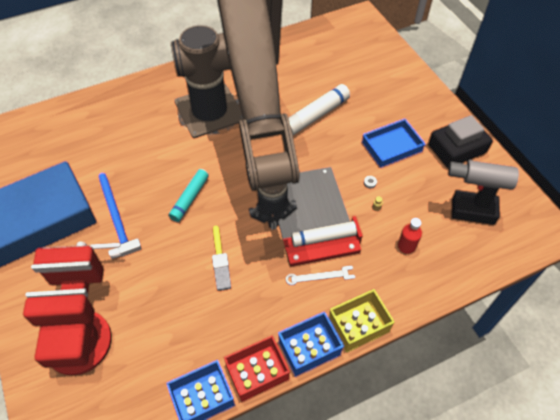

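The bar lies in the V with its right end at (515,200) in the crop, flush against the stop. The fingers are clear and the bystanders look unmoved, so I'm handing it in.

```bash
python3 -c "
from plant import ctrl
print(ctrl.sign_off())"
```

```text
the job is handed in; nothing more can be done
None
```

The bar is in the V, against the end stop, and I handed the job in at about 21.5 s of the 51 s allowed.

- **Rolling:** I pushed the bar's side along the plate at about 40 mm/s with the outside of the open fingers. It kept its skew of about 0.1 rad and drifted along the V, ending with its middle at roughly y -70 mm. It then dropped into the V and lined up by itself.
- **Sliding home:** I pushed the banded end with the closed fingers. At the stop the force rose from about 9 N to 23 N with no further movement.
- **Last checks:** After backing off, the measured tool force was near zero. Both cameras show the bar lying in the V with its end at the stop, within a few millimetres of where it should project. The tools and other things look unmoved by eye.
- **Not measured:** I did not measure the bar's rotation. The roughly 130 mm it rolled without visible slipping amounts to about one full turn, more than the half turn required. The hand-in gave no verdict.

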